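# Open the press-and-turn safety cap

### The arm

A 7-joint arm with a two-finger parallel gripper is mounted at the origin on a cart in front of the work surface, level with it; the furniture and walls round the work are solid. World frame = base frame: x ahead of the robot, y to its left, z up, the work surface at z = 0. Lengths are in mm, angles in rad, forces in N, time in s.
With the tool pointing down it reaches from about 400 to 875 mm from the base axis. Payload 6.5 kg.
Tool frame: the origin (TCP) lies at the very end of the fingers, on their centre line; the grasp point (between the pads) lies 19 mm behind it (grip_point_offset is the z of the grasp point in the tool frame, in mm); z points along the fingers, y is the line along which they close (so a half turn about z gives the same grasp; the last joint's range is limited). The gripper opens to 88 mm and grips with 3 to 60 N. Pads are 18 mm wide; open, the fingers measure 123 mm over their backs; the gripper's body (75 mm by 187 mm) begins 45 mm behind the grasp point.
Start: joints at [1.145, 0.536, -0.004, 1.538, 0.003, 1.067, -0.071], TCP at [228.852, -608.372, 238.716] pointing down, gripper open.
Joint ranges: [-2.7, 2.7], [-0.37, 2.16], [-1.27, 1.26], [0.24, 2.4], [-1.31, 4.45], [0.19, 1.91], [-2.76, 2.76]. Speed limits (rad/s): [2.39, 2.39, 3.14, 3.14, 3.14, 3.14, 3.14].

### API

Orientations are given as a 3x3 rotation matrix whose columns are the frame's x, y, z axes.
In Python, from station import * gives the robot as it stands.
- The arm moves only by the shell command python3 -m creep 'ROWS' [FORCE]. ROWS is JSON, a list that holds one entry, the list of rows, each a list of 7 numbers: the shift along the tool's x, y, z in cm, then the turn, a rotation vector about the tool's x, y, z in rad, then the finger opening in cm, from 0 to 8.81. In form: [[[dx, dy, dz, wx, wy, wz, claw], ...]]. A call has exactly 10 rows; each row shifts and turns the commanded pose from where the row before left it, along the tool's axes as they then stand; what a row does not reach is not made up. A row lasts 1/12 s, in which the tool goes at most 41.7 mm and 7.16 degrees, less where a joint would pass 70% of its speed; a pose out of reach is approached as far as the arm can. A call with a gripper value outside its range is refused whole. The fingers move at their own pace and stop on an object; FORCE is the grip in N (left out, the last holds). Time passes only in rows, so rows that do not move let the fingers close, or fill a call up. It gives the time, the measured TCP pose, the force, the opening and the grip force at its end, in the units of the state.
- observe(): the state, without advancing time (a new reading comes with each control period).
- get_image(name): name is "side" or "top" or "wrist"; returns a dict with "color" (420x560x3 uint8, red, green, blue), "fx", "fy", "cx", "cy" (pixels), "R" (3x3) and "t" (3): a world point X has camera coordinates R X + t; the wrist camera has in their place "mount" (4x4, takes a point from camera to tool coordinates, whose origin is the TCP and whose axes are the flange's). Camera axes: x right, y down, z forward; pixel columns grow to the right and rows downward; lengths in mm; the calibration is good to about 2 mm. A picture is of the moment at which its call begins: read the wrist's pose just before it. There is no depth.
- job_done(): hands the job in; it is judged then, once.
The state is a dict: "clock": time; "joints": joint angles; "joint_vel": joint speeds; "effort": joint torques, N m; "ee_pos": TCP position; "eef_rot": TCP orientation; "force": force on the tool from outside, world axes, zero at the start; "torque": the same for the moment, N m; "width": opening from 0.0 (shut) to 1.0 (fully open); "gripper_force": force on a finger pad.
Only numpy, scipy, OpenCV 4.12 (cv2) and the standard library are available. Lean on these libraries where they do the work, as an engineer would, in place of code of your own. Each camera call takes 0.05 s, during which the arm holds its last target. There are 200 camera calls.

### The job

Open the amber bottle that stands in the steel holder: its safety cap must be pressed down against its spring to the stop and, held down, turned anticlockwise until you feel it reach its end, without forcing it. Ease it back a touch, lift it off and set it down gently, open side down, on the middle of the round cork coaster. Leave the small things around where they are.

Things in the scene. Friction and masses are not known exactly. Their poses are not given: they have to be found in the camera images.
- cap_center (a point): Centre (half-way up) of the black ribbed round safety cap on the amber bottle, 46 mm across, 30 mm high, 40 g, its top 126 to 130 mm above the table at the start; x points to the small raised mark on its top. A sprung plug under it pushes it up: 5 N starts it down, plus 0.5 N per mm. It cannot turn until pressed down 4 mm; at 6 mm it meets a hard stop, felt as a sharp rise above 8 N.
- bottle: Amber bottle, 66 mm across, with sloping shoulders and a neck, fixed in a square dark steel holder (96 x 96 mm, ring 22 to 26 mm high) screwed to the table; origin on the bottle's axis, up to 4 mm below the table top, z up. It cannot move. 12 to 16 N of press on the cap is right; the cap bears up to 60 N in all against the bottle or its collar.
- coaster_top (a point): Centre of the top face of the round cork coaster, 100 mm in diameter, 5 mm thick, fixed to the table.
- eraser_center (a point): Centre of the eraser, 22 x 55 x 12 mm, lying on the table: leave it alone.
- stamp_center (a point): Half-way up the wooden rubber stamp with its round knob, 30 x 46 x 64 mm, standing on the table: leave it alone.
- ink_bottle_center (a point): Half-way up the small square ink bottle, 46 x 46 x 57 mm, standing loose on the table: not the one to open, leave it alone.
- staples_box_center (a point): Centre of the little staples box, 36 x 52 x 18 mm: leave it alone.
- cap: The same cap; origin at the centre of its open lower rim. Hollow, 26 mm deep, 1 mm of sideways play on the neck. Held down it turns anticlockwise (seen from above) until hard end walls stop it, after 50 to 87 degrees: bottles differ, no reading shows it, feel the twist rise (0.1 to 0.3 Nm). It lifts straight off only from there to 8 degrees before; eased back 3 to 5 degrees it does not rub.
- collar: White locking collar on the neck, hidden under the cap: its small teeth stop the cap from turning unless it is pressed, and clockwise always. Origin on the bottle's axis; it is fixed, its x axis is the cap's x axis at the start.
- coaster: the coaster named above: origin at the centre of its underside.

How it is judged:
By the outcome, as a careful person would: the job done as asked, in the order asked, and still so for the second after the job is handed in, with the robot touching nothing.
It also fails if it takes over 72 s, if anything falls off the work surface, if the arm or the gripper's body presses on something with over 40 N, if the wrist force passes 120 N, or if a joint passes its speed limit or range.

## Working session

There is one attempt and no reset: what is moved stays moved. The work goes in short steps, Python scripts to look and compute and a shell command to move; the robot and the scene stay as the last step left them, time stands still between calls to the robot, and variables do not carry over. Pictures are saved under pics/ and viewed, at most 10 in all, crops included, and the job is handed in when it is done.

```bash
mkdir -p pics; ls; python3 - <<'E'
from station import *
import cv2
s=observe();print({k:(v if k!='x' else 0) for k,v in s.items()})
for n in("top","side"):
    g=get_image(n);cv2.imwrite(f"pics/{n}0.png",g["color"][...,::-1]);print(n,g["fx"],g["cx"],g["cy"],g["R"],g["t"])
E
```

```text
pics
{'clock': 0.0, 'joints': array([ 1.14480546,  0.53714441, -0.00444308,  1.53884214,  0.00259989,
        1.06723021, -0.07117035]), 'joint_vel': array([-6.28020728e-04,  2.37241568e-04, -2.73673710e-04,  3.55635957e-04,
        4.66031429e-04,  1.72023389e-03,  8.30357764e-05]), 'effort': array([-5.07201785e-04, -5.70976818e+01,  9.90293249e-01, -2.51607281e+01,
       -5.63192088e-02,  1.78352039e-02,  1.35039240e-04]), 'ee_pos': array([ 228.63616296, -607.84340524,  237.86517253]), 'eef_rot': array([[ 9.35933357e-01,  3.52176507e-01, -6.77729536e-04],
       [ 3.52177140e-01, -9.35932210e-01,  1.46959739e-03],
       [-1.16751226e-04, -1.61412607e-03, -9.99998690e-01]]), 'force': array([-0.5092986 , -0.36236816,  0.00572516]), 'torque': array([ 0.01988082, -0.006414  , -0.00037595]), 'gripper_force': 0.0, 'width': 1.0032590042536282}
top 517.7265451185915 279.1336678595004 196.66142139910684 [[ 0.02560329 -0.99964612 -0.00721823]
 [-0.99441041 -0.024728   -0.10264728]
 [ 0.10243246  0.00980599 -0.99469163]] [  18.93964108  605.87029614 1096.43900792]
side 402.46840078366586 277.0813339306867 209.40170450101473 [[-0.99585973  0.08963843  0.01511147]
 [ 0.01974433  0.37556083 -0.92658741]
 [-0.08873311 -0.92245272 -0.37577576]] [ 575.4249837    63.00493875 1021.6827674 ]
```

View pics/top0.png

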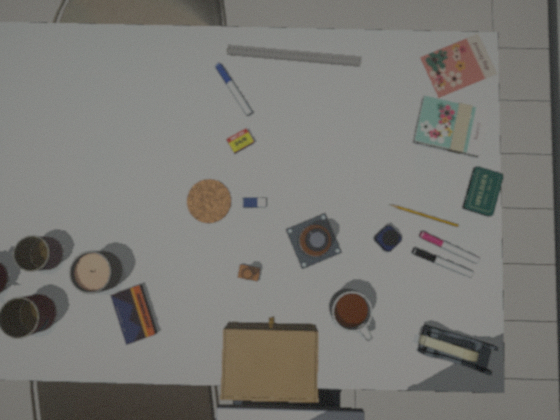

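View pics/side0.png

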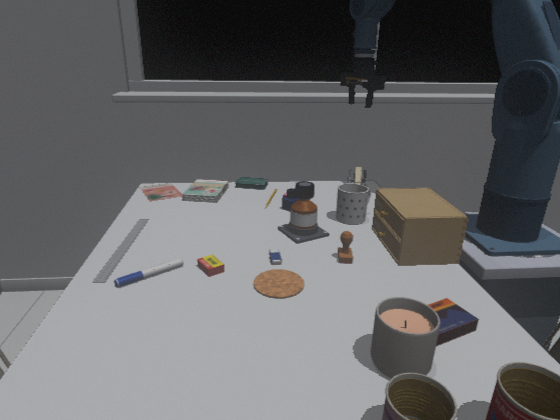

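The top view shows the bottle holder at about (314,240), with the cap at (318,239), the coaster at (209,201) and the stamp at (249,272). In the side view the cap is at (305,190) and the coaster at (279,283).

```bash
cat > h.py <<'E'
from station import *
import cv2, numpy as np
def ray(g,u,v,z,s=None):
    d=np.array([(u-g["cx"])/g["fx"],(v-g["cy"])/g["fy"],1])
    if "mount" in g:
        M=np.array(g["mount"]);R=s["eef_rot"]
        o=s["ee_pos"]+R@M[:3,3];d=R@M[:3,:3]@d
    else: R=np.array(g["R"]);o=-R.T@g["t"];d=R.T@d
    return o+d*(z-o[2])/d[2]
def proj(g,X):
    p=np.array(g["R"])@X+g["t"];return np.array([g["fx"]*p[0]/p[2]+g["cx"],g["fy"]*p[1]/p[2]+g["cy"]])
E
python3 - <<'E'
from h import *
g=get_image("top");im=g["color"];hsv=cv2.cvtColor(im,cv2.COLOR_RGB2HSV)
m=cv2.inRange(hsv,(3,60,60),(25,255,255));m[:,:180]=0;m[:,240:]=0;m[:170]=0;m[235:]=0
c=max(cv2.findContours(m,0,2)[0],key=cv2.contourArea);e=cv2.fitEllipse(c);print("coaster",e,ray(g,*e[0],5))
# bottle corners/holder, cap
c0=im[200:280,280:350];cv2.imwrite("pics/cap.png",cv2.resize(c0[...,::-1],None,fx=7,fy=7,interpolation=2))
s=get_image("side");c1=s["color"][170:245,260:350];cv2.imwrite("pics/caps.png",cv2.resize(c1[...,::-1],None,fx=7,fy=7,interpolation=2))
print(ray(g,318,239,128),ray(s,305,187,128),ray(g,313.5,240,24))
E
python3 -c "
import cv2,numpy as np
a=cv2.imread('pics/cap.png');b=cv2.imread('pics/caps.png');b=cv2.resize(b,(int(b.shape[1]*.48),int(b.shape[0]*.48)))
c=np.zeros((560,800,3),np.uint8);c[:560,:490]=a;c[:b.shape[0],492:492+b.shape[1]]=b[:,:308];cv2.imwrite('pics/both.png',c)"
```

```text
coaster ((208.58937072753906, 200.6615753173828), (42.38454818725586, 43.14110565185547), 48.784210205078125) [595.02941112 191.48756888   5.        ]
[513.21089374 -45.52629951 128.        ] [512.17022099 -19.04603618 128.        ] [513.18368746 -42.76726214  24.        ]
```

View pics/both.png

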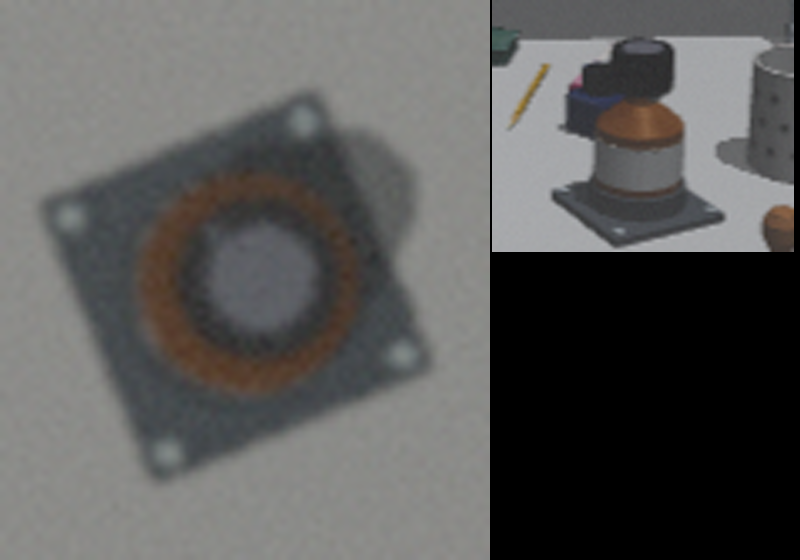

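The crop shows the cap centred at about (317,239). That is roughly world (513,-44), its top face is lighter, and the mark seems to be at its upper left. I'll move above it, keeping the yaw.

```bash
python3 -m creep '[[[2.3,-2.1,0,0,0,0,8.8],[2.3,-2.1,0,0,0,0,8.8],[2.3,-2.1,0,0,0,0,8.8],[2.3,-2.1,0,0,0,0,8.8],[2.3,-2.1,0,0,0,0,8.8],[2.3,-2.1,0,0,0,0,8.8],[2.3,-2.1,0,0,0,0,8.8],[2.3,-2.1,0,0,0,0,8.8],[2.3,-2.1,0,0,0,0,8.8],[2.3,-2.1,0,0,0,0,8.8]]]' && python3 -m creep '[[[2.3,-2.1,0,0,0,0,8.8],[2.3,-2.1,0,0,0,0,8.8],[2.3,-2.1,0,0,0,0,8.8],[2.3,-2.1,0,0,0,0,8.8],[2.3,-2.1,0,0,0,0,8.8],[2.3,-2.1,0,0,0,0,8.8],[2.3,-2.1,0,0,0,0,8.8],[2.0,-2.0,0,0,0,0,8.8],[0,0,0,0,0,0,8.8],[0,0,0,0,0,0,8.8]]]'
python3 - <<'E'
from h import *
s=observe();g=get_image("wrist");print(s["clock"],s["joints"],s["ee_pos"],s["eef_rot"],g["mount"],g["fx"],g["cx"],g["cy"])
cv2.imwrite("pics/w1.png",g["color"][...,::-1])
E
```

```text
clock: 1.03
ee_pos: [370.5, -329.4, 238.7]
eef_rot: [[0.936, 0.352, -0.0], [0.352, -0.936, -0.0], [-0.0, 0.0, -1.0]]
force: [0.8, 0.1, 0.7]
width: 1.004
gripper_force: 0.0
clock: 1.87
ee_pos: [481.2, -109.3, 238.6]
eef_rot: [[0.935, 0.355, -0.0], [0.355, -0.935, 0.0], [0.0, -0.0, -1.0]]
force: [-0.1, -0.4, -0.2]
width: 1.001
gripper_force: 0.0
1.8667 [ 0.35132765  0.28434982 -0.25973146  1.93205285  0.08915836  0.93622393
 -1.15871444] [ 481.19324073 -109.25923951  238.64957869] [[ 9.34677621e-01  3.55496475e-01 -4.23192294e-05]
 [ 3.55496468e-01 -9.34677560e-01  3.47459224e-04]
 [ 8.39656954e-05 -3.39806697e-04 -9.99999939e-01]] [[ 3.68001696e-04 -9.49892903e-01 -3.12575331e-01  8.15863148e+01]
 [ 9.99999837e-01  4.86368897e-04 -3.00717039e-04 -2.34177952e-01]
 [ 4.37675901e-04 -3.12575170e-01  9.49892926e-01 -1.46240479e+02]
 [ 0.00000000e+00  0.00000000e+00  0.00000000e+00  1.00000000e+00]] 373.4150459212903 276.0255775349264 205.19541003144977
```

View pics/w1.png

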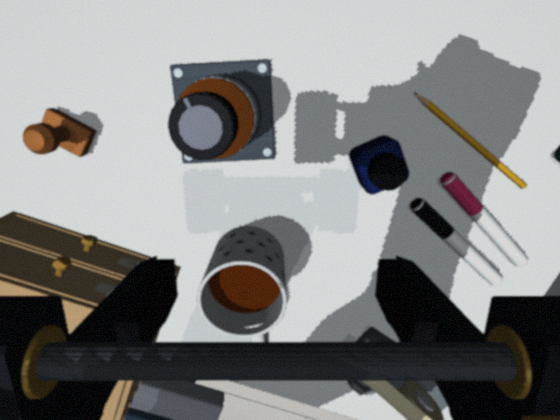

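The wrist view shows the cap top centred at about (202,126), with the mark near (187,102). The fingers are clear of everything. Next I'll measure the top circle.

```bash
cat >> h.py <<'E'
def cap(s,g,z,box):
    x0,y0,x1,y1=box;hsv=cv2.cvtColor(g["color"],cv2.COLOR_RGB2HSV)
    m=((hsv[...,2]>75)&(hsv[...,1]<70)).astype(np.uint8)*255
    k=np.zeros_like(m);k[y0:y1,x0:x1]=m[y0:y1,x0:x1]
    c=max(cv2.findContours(k,0,2)[0],key=cv2.contourArea);e=cv2.fitEllipse(cv2.convexHull(c));print(e)
    X=ray(g,*e[0],z,s);d=X-s["ee_pos"];print(X,"tool d",s["eef_rot"].T@d);return X
E
python3 - <<'E'
from h import *
s=observe();g=get_image("wrist");cap(s,g,128,(172,95,232,153));print(ray(g,202,126,128,s),ray(g,187,102,128,s))
E
```

```text
((195.7339630126953, 121.92093658447266), (43.115234375, 56.46943664550781), 149.67535400390625)
[513.87830941 -40.07430774 128.        ] tool d [ 56.19567825 -54.48563228 110.49948044]
[512.77942429 -44.82700508 128.        ] [524.26774514 -30.88893718 128.        ]
```

```bash
python3 -m creep '[[[1.05,-1.0,0.7,0,0,0,8.8],[1.05,-1.0,0.7,0,0,0,8.8],[1.05,-1.0,0.7,0,0,0,8.8],[1.05,-1.0,0.7,0,0,0,8.8],[1.05,-0.9,0.7,0,0,0,8.8],[0,0,1.0,0,0,0,8.8],[0,0,1.0,0,0,0,8.8],[0,0,1.0,0,0,0,8.8],[0,0,0,0,0,0,8.8],[0,0,0,0,0,0,8.8]]]'
python3 - <<'E'
from h import *
s=observe();g=get_image("wrist");print(s["joints"],s["ee_pos"],s["eef_rot"])
cv2.imwrite("pics/w2.png",g["color"][...,::-1])
E
```

```text
clock: 2.8
ee_pos: [511.8, -47.7, 173.0]
eef_rot: [[0.937, 0.351, -0.002], [0.351, -0.937, -0.0], [-0.002, -0.0, -1.0]]
force: [-0.4, 0.1, -0.1]
width: 1.0
gripper_force: 0.0
[ 0.22238495  0.41140452 -0.26951773  1.93898692  0.14776125  0.81184842
 -1.3405408 ] [511.76294351 -47.68818099 173.0119134 ] [[ 9.36555081e-01  3.50515575e-01 -1.84701786e-03]
 [ 3.50515471e-01 -9.36556860e-01 -3.90321604e-04]
 [-1.86665105e-03 -2.81850655e-04 -9.99998218e-01]]
```

View pics/w2.png

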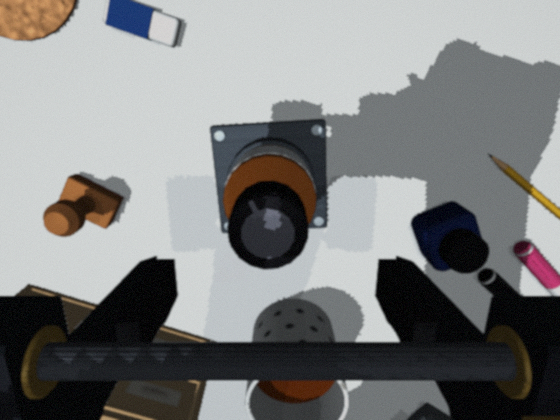

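The cap (black circle, x 229–308, bottom edge y 269) has its top centre near (268,230), well between the fingers.

```bash
python3 - <<'E'
from h import *
s=observe();g=get_image("wrist");R=s["eef_rot"]
for uv in((268,230),(268,269),(229,230),(308,230)):
    X=ray(g,*uv,128,s);print(uv,X,R.T@(X-s["ee_pos"]))
E
```

```text
(268, 230) [514.41667595 -41.57204943 128.        ] [ 4.01008735 -4.72827042 45.61314852]
(268, 269) [491.82889595 -49.87269967 128.        ] [-20.05409649  -4.88138056  45.62774923]
(229, 230) [506.83874225 -21.38012199 128.        ] [  3.99926348 -26.29534927  45.61081415]
(308, 230) [522.18833038 -62.28015912 128.        ] [ 4.02118792 17.39014477 45.61554257]
```

```bash
python3 -m creep '[[[0.1,-0.14,0.7,0,0,0,8.8],[0.1,-0.14,0.7,0,0,0,8.8],[0.1,-0.14,0.7,0,0,0,8.8],[0,0,0.8,0,0,0,8.8],[0,0,0.8,0,0,0,8.8],[0,0,0.8,0,0,0,8.8],[0,0,0.8,0,0,0,8.8],[0,0,0.8,0,0,0,8.8],[0,0,0.8,0,0,0,8.8],[0,0,0.2,0,0,0,8.8]]]' 4
python3 -m creep '[[[0,0,0,0,0,0,8.8],[0,0,0,0,0,0,6],[0,0,0,0,0,0,5.2],[0,0,0,0,0,0,4.8],[0,0,0,0,0,0,4.5],[0,0,0,0,0,0,4.2],[0,0,0,0,0,0,4.2],[0,0,0,0,0,0,4.2],[0,0,0,0,0,0,4.2],[0,0,0,0,0,0,4.2]]]' 4
python3 -c "
from h import *
s=observe();print(s['joints'],s['torque'],s['force'])"
```

```text
clock: 3.73
ee_pos: [513.2, -41.5, 101.2]
eef_rot: [[0.936, 0.352, -0.002], [0.352, -0.936, 0.0], [-0.002, -0.001, -1.0]]
force: [-0.4, -0.6, -0.4]
width: 0.993
gripper_force: 0.0
clock: 4.57
ee_pos: [514.1, -41.5, 102.8]
eef_rot: [[0.936, 0.352, 0.0], [0.352, -0.936, -0.0], [0.0, 0.0, -1.0]]
force: [0.1, 0.7, 1.7]
width: 0.514
gripper_force: 4.0
[ 0.18570211  0.52442225 -0.24278917  1.97732145  0.19716365  0.66199612
 -1.39269735] [-0.06594002  0.03265647  0.03750329] [0.11943258 0.69242629 1.69021017]
```

```bash
python3 -m creep '[[[0,0,0,0,0,0,6.2],[0,0,0,0,0,0,6.2],[0,0,0,0,0,0,6.2],[0,0,0,0,0,-0.12,6.2],[0,0,0,0,0,-0.12,6.2],[0,0,0,0,0,-0.12,6.2],[0,0,0,0,0,-0.12,6.2],[0,0,0,0,0,-0.12,6.2],[0,0,0,0,0,-0.12,6.2],[0,0,0,0,0,-0.12,6.2]]]' 4
python3 -m creep '[[[0,0,0,0,0,-0.12,6.2],[0,0,0,0,0,-0.12,6.2],[0,0,0,0,0,-0.12,6.2],[0,0,0,0,0,-0.12,6.2],[0,0,0,0,0,-0.12,6.2],[0,0,0,0,0,-0.13,6.2],[0,0,0,0,0,0,5.2],[0,0,0,0,0,0,4.9],[0,0,0,0,0,0,4.7],[0,0,0,0,0,0,4.7]]]' 4
python3 -m creep '[[[0,0,0,0,0,0,4.2],[0,0,0,0,0,0,4.2],[0,0,0,0,0,0,4.2],[0,0,0,0,0,0,4.2],[0,0,0,0,0,0,4.2],[0,0,0,0,0,0,4.2],[0,0,0,0,0,0,4.2],[0,0,0,0,0,0,4.2],[0,0,0,0,0,0,4.2],[0,0,0,0,0,0,4.2]]]' 4
python3 -c "
from h import *
s=observe();print(s['joints'],s['torque'],s['force'],s['eef_rot'].T@s['force'])"
```

```text
clock: 5.4
ee_pos: [513.9, -41.5, 102.7]
eef_rot: [[0.357, 0.934, -0.0], [0.934, -0.357, -0.0], [-0.0, -0.0, -1.0]]
force: [-0.1, 0.3, 0.7]
width: 0.706
gripper_force: 0.0
clock: 6.23
ee_pos: [513.5, -41.4, 102.6]
eef_rot: [[-0.344, 0.939, -0.001], [0.939, 0.344, -0.0], [0.0, -0.001, -1.0]]
force: [-1.0, -0.1, -0.0]
width: 0.534
gripper_force: 0.6
clock: 7.07
ee_pos: [513.0, -41.5, 102.5]
eef_rot: [[-0.346, 0.938, -0.002], [0.938, 0.346, -0.0], [0.0, -0.002, -1.0]]
force: [-5.2, -0.5, 3.6]
width: 0.511
gripper_force: 4.0
[ 0.48166572  0.5976657  -0.62762233  1.96131717  0.50901076  0.74588059
 -0.09457612] [-0.03154433  1.02874726 -0.03111628] [-5.1634303  -0.52846206  3.61715698] [ 1.29394289 -5.03431403 -3.60631437]
```

```bash
python3 -m creep '[[[0,-0.03,0,0,0,0,4.2],[0,-0.03,0,0,0,0,4.2],[0,-0.03,0,0,0,0,4.2],[0,-0.03,0,0,0,0,4.2],[0,0,0,0,0,0,4.2],[0,0,0,0,0,0,4.2],[0,0,0,0,0,0,4.2],[0,0,0,0,0,0,4.2],[0,0,0,0,0,0,4.2],[0,0,0,0,0,0,4.2]]]' 4
python3 -c "
from h import *
s=observe();print(s['torque'],s['eef_rot'].T@s['force'])"
```

```text
clock: 7.9
ee_pos: [512.9, -41.7, 102.7]
eef_rot: [[-0.347, 0.938, 0.0], [0.938, 0.347, 0.0], [0.0, 0.0, -1.0]]
force: [-2.4, 2.3, -3.0]
width: 0.511
gripper_force: 4.0
[ 0.41935449  0.38684756 -0.00514112] [ 2.93734955 -1.42562719  3.02794273]
```

```bash
python3 -m creep '[[[0,-0.04,0,0,0,0,4.2],[0,0,0,0,0,0,4.2],[0,0,0,0,0,0,4.2],[0,0,0,0,0,0,4.2],[0,0,0,0,0,0,4.2],[0,0,0,0,0,0,4.2],[0,0,0.1,0,0,0,4.0],[0,0,0.1,0,0,0,4.0],[0,0,0.1,0,0,0,4.0],[0,0,0,0,0,0,4.0]]]' 45
python3 -m creep '[[[0,0,0.1,0,0,0,4.0],[0,0,0.1,0,0,0,4.0],[0,0,0.1,0,0,0,4.0],[0,0,0.1,0,0,0,4.0],[0,0,0,0,0,0,4.0],[0,0,0,0,0,0,4.0],[0,0,0,0,0,0,4.0],[0,0,0,0,0,0,4.0],[0,0,0,0,0,0,4.0],[0,0,0,0,0,0,4.0]]]' 45
python3 -c "
from h import *
s=observe();print(s['torque'],s['eef_rot'].T@s['force'])"
```

```text
clock: 8.73
ee_pos: [512.9, -41.8, 100.4]
eef_rot: [[-0.347, 0.938, 0.001], [0.938, 0.347, -0.0], [-0.001, 0.001, -1.0]]
force: [-3.2, 3.0, 5.2]
width: 0.507
gripper_force: 45.0
clock: 9.57
ee_pos: [512.9, -41.8, 96.6]
eef_rot: [[-0.347, 0.938, 0.001], [0.938, 0.347, -0.0], [-0.001, 0.001, -1.0]]
force: [-3.0, 2.5, 7.2]
width: 0.504
gripper_force: 45.0
[0.71944486 0.64533341 0.05911998] [ 3.4331989  -1.96733412 -7.24757798]
```

```bash
python3 -m creep '[[[0,0,0.1,0,0,0,4.0],[0,0,0.1,0,0,0,4.0],[0,0,0.1,0,0,0,4.0],[0,0,0,0,0,0,4.0],[0,0,0,0,0,0,4.0],[0,0,0,0,0,0,4.0],[0,0,0,0,0,0,4.0],[0,0,0,0,0,0,4.0],[0,0,0,0,0,0,4.0],[0,0,0,0,0,0,4.0]]]' 45
python3 -c "
from h import *
s=observe();print(s['torque'],s['eef_rot'].T@s['force'])"
```

```text
clock: 10.4
ee_pos: [513.0, -41.9, 96.2]
eef_rot: [[-0.347, 0.938, 0.001], [0.938, 0.347, -0.003], [-0.003, -0.0, -1.0]]
force: [-15.4, 2.1, 39.4]
width: 0.501
gripper_force: 45.0
[0.43378149 2.91040391 0.02731194] [  7.23163625 -13.74812846 -39.40770612]
```

```bash
python3 -m creep '[[[0,0,-0.1,0,0,0,4.0],[0,0,-0.1,0,0,0,4.0],[0,0,0,0,0,0,4.0],[0,0,0,0,0,0,4.0],[0,0,0,0,0,0,4.0],[0,0,0,0,0,0,4.0],[0,0,0,0,0,0,4.0],[0,0,0,0,0,0,4.0],[0,0,0,0,0,0,4.0],[0,0,0,0,0,0,4.0]]]' 45
python3 -c "
from h import *
s=observe();print(s['torque'],s['eef_rot'].T@s['force'])"
```

```text
clock: 11.23
ee_pos: [513.0, -41.8, 96.4]
eef_rot: [[-0.347, 0.938, 0.001], [0.938, 0.347, -0.001], [-0.002, 0.001, -1.0]]
force: [-6.8, 3.6, 16.6]
width: 0.51
gripper_force: 45.0
[0.62223553 1.37575454 0.02887375] [  5.71607584  -5.15781916 -16.61282471]
```

```bash
python3 -m creep '[[[0.05,-0.05,-0.02,0,0,0,4.0],[0.05,-0.05,0,0,0,0,4.0],[0,0,0,0,0,0,4.0],[0,0,0,0,0,-0.03,4.0],[0,0,0,0,0,-0.03,4.0],[0,0,0,0,0,-0.03,4.0],[0,0,0,0,0,-0.03,4.0],[0,0,0,0,0,-0.03,4.0],[0,0,0,0,0,0,4.0],[0,0,0,0,0,0,4.0]]]' 45
cat > f.py <<'E'
from h import *
s=observe();R=s["eef_rot"];print("tau",s['torque'].round(3),"ftool",(R.T@s['force']).round(1),"yaw",np.degrees(np.arctan2(R[1,0],R[0,0])).round(2),"q7",s["joints"][6].round(2))
E
python3 f.py
```

```text
clock: 12.07
ee_pos: [513.0, -41.9, 96.5]
eef_rot: [[-0.483, 0.876, 0.003], [0.876, 0.483, -0.001], [-0.003, 0.002, -1.0]]
force: [-1.6, 1.5, 9.8]
width: 0.499
gripper_force: 45.0
tau [ 0.316  0.364 -0.032] ftool [ 2.1 -0.7 -9.8] yaw 118.86 q7 0.02
```

```bash
python3 -m creep '[[[0,0,0.03,0,0,0,4.0],[0,0,0,0,0,-0.04,4.0],[0,0,0,0,0,-0.04,4.0],[0,0,0,0,0,-0.04,4.0],[0,0,0,0,0,-0.04,4.0],[0,0,0,0,0,-0.04,4.0],[0,0,0,0,0,-0.04,4.0],[0,0,0,0,0,-0.04,4.0],[0,0,0,0,0,0,4.0],[0,0,0,0,0,0,4.0]]]' 45
python3 f.py
```

```text
clock: 12.9
ee_pos: [512.8, -41.9, 96.4]
eef_rot: [[-0.706, 0.708, 0.003], [0.708, 0.706, -0.002], [-0.003, 0.001, -1.0]]
force: [-4.0, 1.3, 14.5]
width: 0.506
gripper_force: 45.0
tau [ 0.249  0.655 -0.065] ftool [  3.7  -1.9 -14.5] yaw 134.91 q7 0.26
```

```bash
python3 -m creep '[[[0.02,0,0,0,0,-0.04,4.0],[0,0,0,0,0,-0.04,4.0],[0,0,0,0,0,-0.04,4.0],[0,0,0,0,0,-0.04,4.0],[0,0,0,0,0,-0.04,4.0],[0,0,0,0,0,-0.04,4.0],[0,0,0,0,0,-0.04,4.0],[0,0,0,0,0,0,4.0],[0,0,0,0,0,0,4.0],[0,0,0,0,0,0,4.0]]]' 45
python3 f.py
```

```text
clock: 13.73
ee_pos: [512.5, -41.8, 96.4]
eef_rot: [[-0.874, 0.486, 0.003], [0.486, 0.874, -0.002], [-0.003, -0.0, -1.0]]
force: [-5.1, 0.7, 15.6]
width: 0.504
gripper_force: 45.0
tau [ 0.197  0.778 -0.003] ftool [  4.7  -1.9 -15.6] yaw 150.95 q7 0.49
```

```bash
cat > chk.py <<'E'
from h import *
import sys
s=observe();R=s["eef_rot"];t=s["torque"][2];f=R.T@s["force"]
print("CHK tz",t.round(3),"ftool",f.round(1),"yaw",np.degrees(np.arctan2(R[1,0],R[0,0])).round(2),"clk",s["clock"].__round__(2) if hasattr(s["clock"],"__round__") else s["clock"])
sys.exit(0 if t>-0.1 and -17<f[2]<-10.5 else 1)
E
A() { python3 chk.py; }
python3 -m creep '[[[0.05,0,-0.01,0,0,-0.02,4.0],[0,0,0,0,0,-0.02,4.0],[0,0,0,0,0,-0.02,4.0],[0,0,0,0,0,-0.02,4.0],[0,0,0,0,0,-0.02,4.0],[0,0,0,0,0,-0.02,4.0],[0,0,0,0,0,-0.02,4.0],[0,0,0,0,0,0,4.0],[0,0,0,0,0,0,4.0],[0,0,0,0,0,0,4.0]]]' 45 >/dev/null && A && 
python3 -m creep '[[[0,0,0,0,0,-0.003,4.0],[0,0,0,0,0,-0.003,4.0],[0,0,0,0,0,-0.003,4.0],[0,0,0,0,0,-0.003,4.0],[0,0,0,0,0,-0.003,4.0],[0,0,0,0,0,-0.003,4.0],[0,0,0,0,0,-0.003,4.0],[0,0,0,0,0,-0.003,4.0],[0,0,0,0,0,-0.003,4.0],[0,0,0,0,0,-0.003,4.0]]]' >/dev/null && A && 
python3 -m creep '[[[0,0,0,0,0,-0.003,4.0],[0,0,0,0,0,-0.003,4.0],[0,0,0,0,0,-0.003,4.0],[0,0,0,0,0,-0.003,4.0],[0,0,0,0,0,-0.003,4.0],[0,0,0,0,0,-0.003,4.0],[0,0,0,0,0,-0.003,4.0],[0,0,0,0,0,-0.003,4.0],[0,0,0,0,0,-0.003,4.0],[0,0,0,0,0,-0.003,4.0]]]' >/dev/null && A && 
python3 -m creep '[[[0,0,0,0,0,-0.003,4.0],[0,0,0,0,0,-0.003,4.0],[0,0,0,0,0,-0.003,4.0],[0,0,0,0,0,-0.003,4.0],[0,0,0,0,0,-0.003,4.0],[0,0,0,0,0,-0.003,4.0],[0,0,0,0,0,-0.003,4.0],[0,0,0,0,0,-0.003,4.0],[0,0,0,0,0,-0.003,4.0],[0,0,0,0,0,-0.003,4.0]]]' >/dev/null && A 
```

```text
CHK tz -0.085 ftool [  3.7  -1.5 -15.2] yaw 158.93 clk 14.57
CHK tz -0.179 ftool [  5.1  -1.5 -15.1] yaw 160.64 clk 15.4
```

```bash
python3 -m creep '[[[0,0,0,0,0,0,4.0],[0,0,0,0,0,0,4.0],[0,0,0,0,0,0,4.0],[0,0,0,0,0,0,4.0],[0,0,0,0,0,0,4.0],[0,0,0,0,0,0,4.0],[0,0,0,0,0,0,4.0],[0,0,0,0,0,0,4.0],[0,0,0,0,0,0,4.0],[0,0,0,0,0,0,4.0]]]' >/dev/null; python3 chk.py
python3 -m creep '[[[0,0,0,0,0,-0.005,4.0],[0,0,0,0,0,-0.005,4.0],[0,0,0,0,0,0,4.0],[0,0,0,0,0,0,4.0],[0,0,0,0,0,0,4.0],[0,0,0,0,0,0,4.0],[0,0,0,0,0,0,4.0],[0,0,0,0,0,0,4.0],[0,0,0,0,0,0,4.0],[0,0,0,0,0,0,4.0]]]' >/dev/null; python3 chk.py
```

```text
CHK tz -0.128 ftool [  4.9  -1.9 -16. ] yaw 160.63 clk 16.23
CHK tz -0.124 ftool [  4.4  -0.9 -16.6] yaw 161.2 clk 17.07
```

```bash
sed -i 's/t>-0.1 /t>-0.2 /' chk.py; A() { python3 chk.py; }
python3 -m creep '[[[0.05,0,-0.01,0,0,-0.003,4.0],[0,0,0,0,0,-0.003,4.0],[0,0,0,0,0,-0.003,4.0],[0,0,0,0,0,-0.003,4.0],[0,0,0,0,0,-0.003,4.0],[0,0,0,0,0,-0.003,4.0],[0,0,0,0,0,-0.003,4.0],[0,0,0,0,0,-0.003,4.0],[0,0,0,0,0,0,4.0],[0,0,0,0,0,0,4.0]]]' >/dev/null && A && 
python3 -m creep '[[[0,0,0,0,0,-0.003,4.0],[0,0,0,0,0,-0.003,4.0],[0,0,0,0,0,-0.003,4.0],[0,0,0,0,0,-0.003,4.0],[0,0,0,0,0,-0.003,4.0],[0,0,0,0,0,-0.003,4.0],[0,0,0,0,0,-0.003,4.0],[0,0,0,0,0,-0.003,4.0],[0,0,0,0,0,-0.003,4.0],[0,0,0,0,0,-0.003,4.0]]]' >/dev/null && A && 
python3 -m creep '[[[0,0,0,0,0,-0.003,4.0],[0,0,0,0,0,-0.003,4.0],[0,0,0,0,0,-0.003,4.0],[0,0,0,0,0,-0.003,4.0],[0,0,0,0,0,-0.003,4.0],[0,0,0,0,0,-0.003,4.0],[0,0,0,0,0,-0.003,4.0],[0,0,0,0,0,-0.003,4.0],[0,0,0,0,0,-0.003,4.0],[0,0,0,0,0,-0.003,4.0]]]' >/dev/null && A && 
python3 -m creep '[[[0,0,0,0,0,-0.003,4.0],[0,0,0,0,0,-0.003,4.0],[0,0,0,0,0,-0.003,4.0],[0,0,0,0,0,-0.003,4.0],[0,0,0,0,0,-0.003,4.0],[0,0,0,0,0,-0.003,4.0],[0,0,0,0,0,-0.003,4.0],[0,0,0,0,0,-0.003,4.0],[0,0,0,0,0,-0.003,4.0],[0,0,0,0,0,-0.003,4.0]]]' >/dev/null && A 
```

```text
CHK tz -0.175 ftool [  3.6  -1.8 -14.8] yaw 162.56 clk 17.9
CHK tz -0.407 ftool [  4.6  -2.1 -15.3] yaw 164.25 clk 18.73
```

```bash
python3 -m creep '[[[0,0,0,0,0,0,4.0],[0,0,0,0,0,0,4.0],[0,0,0,0,0,0,4.0],[0,0,0,0,0,0,4.0],[0,0,0,0,0,0,4.0],[0,0,0,0,0,0,4.0],[0,0,0,0,0,0,4.0],[0,0,0,0,0,0,4.0],[0,0,0,0,0,0,4.0],[0,0,0,0,0,0,4.0]]]' >/dev/null; python3 chk.py
```

```text
CHK tz -0.386 ftool [  4.2  -2.1 -15.7] yaw 164.24 clk 19.57
```

```bash
python3 -m creep '[[[0,0,0,0,0,-0.005,4.0],[0,0,0,0,0,-0.003,4.0],[0,0,0,0,0,0,4.0],[0,0,0,0,0,0,4.0],[0,0,0,0,0,0,4.0],[0,0,0,0,0,0,4.0],[0,0,0,0,0,0,4.0],[0,0,0,0,0,0,4.0],[0,0,0,0,0,0,4.0],[0,0,0,0,0,0,4.0]]]' >/dev/null; python3 chk.py
```

```text
CHK tz -0.508 ftool [  4.5  -1.  -15.8] yaw 164.68 clk 20.4
```

```bash
python3 -m creep '[[[0,0,0,0,0,0.012,4.0],[0,0,0,0,0,0.012,4.0],[0,0,0,0,0,0.012,4.0],[0,0,0,0,0,0.012,4.0],[0,0,0,0,0,0.012,4.0],[0,0,0,0,0,0.012,4.0],[0,0,0,0,0,0.012,4.0],[0,0,0,0,0,0.011,4.0],[0,0,0,0,0,0,4.0],[0,0,0,0,0,0,4.0]]]' >/dev/null; python3 chk.py
python3 -m creep '[[[0,0,-0.1,0,0,0,4.0],[0,0,-0.1,0,0,0,4.0],[0,0,-0.1,0,0,0,4.0],[0,0,-0.1,0,0,0,4.0],[0,0,-0.1,0,0,0,4.0],[0,0,-0.1,0,0,0,4.0],[0,0,-0.1,0,0,0,4.0],[0,0,0,0,0,0,4.0],[0,0,0,0,0,0,4.0],[0,0,0,0,0,0,4.0]]]'; python3 chk.py
```

```text
CHK tz -0.042 ftool [  3.4  -2.3 -14.1] yaw 159.33 clk 21.23
clock: 22.07
ee_pos: [510.9, -41.5, 102.1]
eef_rot: [[-0.936, 0.353, 0.001], [0.353, 0.936, -0.001], [-0.001, -0.0, -1.0]]
force: [1.6, -2.1, 4.6]
width: 0.507
gripper_force: 45.0
CHK tz -0.003 ftool [-2.2 -1.4 -4.6] yaw 159.35 clk 22.07
```

```bash
python3 -m creep '[[[0,0,-0.1,0,0,0,4.0],[0,0,-0.1,0,0,0,4.0],[0,0,-0.1,0,0,0,4.0],[0,0,-0.1,0,0,0,4.0],[0,0,-0.1,0,0,0,4.0],[0,0,-0.1,0,0,0,4.0],[0,0,0,0,0,0,4.0],[0,0,0,0,0,0,4.0],[0,0,0,0,0,0,4.0],[0,0,0,0,0,0,4.0]]]'; python3 chk.py
```

```text
clock: 22.9
ee_pos: [510.0, -41.3, 107.7]
eef_rot: [[-0.936, 0.352, -0.0], [0.352, 0.936, -0.001], [0.0, -0.001, -1.0]]
force: [3.1, -3.7, -1.8]
width: 0.504
gripper_force: 45.0
CHK tz 0.034 ftool [-4.2 -2.4  1.8] yaw 159.37 clk 22.9
```

```bash
python3 -m creep '[[[-0.05,-0.03,-0.1,0,0,0,4.0],[-0.05,-0.03,-0.1,0,0,0,4.0],[0,0,-0.2,0,0,0,4.0],[0,0,-0.2,0,0,0,4.0],[0,0,-0.2,0,0,0,4.0],[0,0,-0.2,0,0,0,4.0],[0,0,-0.2,0,0,0,4.0],[0,0,-0.2,0,0,0,4.0],[0,0,-0.2,0,0,0,4.0],[0,0,-0.2,0,0,0,4.0]]]'; python3 chk.py
python3 -m creep '[[[0,0,-0.4,0,0,0,4.0],[0,0,-0.4,0,0,0,4.0],[0,0,-0.4,0,0,0,4.0],[0,0,-0.4,0,0,0,4.0],[0,0,-0.4,0,0,0,4.0],[0,0,-0.4,0,0,0,4.0],[0,0,-0.4,0,0,0,4.0],[0,0,-0.4,0,0,0,4.0],[0,0,-0.4,0,0,0,4.0],[0,0,-0.4,0,0,0,4.0]]]'; python3 chk.py
python3 - <<'E'
from h import *
s=observe();g=get_image("wrist");cv2.imwrite("pics/w3.png",g["color"][...,::-1]);print(s["joints"])
R=s["eef_rot"];d=np.array([595,191.5,0])-s["ee_pos"];print(R.T@d)
hsv=cv2.cvtColor(g["color"],cv2.COLOR_RGB2HSV)
E
```

```text
clock: 23.73
ee_pos: [510.8, -41.7, 126.0]
eef_rot: [[-0.936, 0.352, -0.0], [0.352, 0.936, 0.0], [0.0, 0.0, -1.0]]
force: [0.1, 1.3, -0.6]
width: 0.506
gripper_force: 45.0
CHK tz -0.048 ftool [0.4 1.3 0.6] yaw 159.39 clk 23.73
clock: 24.57
ee_pos: [510.9, -41.8, 166.2]
eef_rot: [[-0.936, 0.352, -0.0], [0.352, 0.936, -0.0], [0.0, -0.0, -1.0]]
force: [0.1, -0.5, -1.7]
width: 0.509
gripper_force: 45.0
CHK tz -0.007 ftool [-0.3 -0.4  1.7] yaw 159.39 clk 24.57
[ 0.69196763  0.57533525 -0.91043514  1.92264456  0.56854564  0.92423271
  0.71164759]
[  3.36775131 247.96437542 166.19592338]
```

View pics/w3.png

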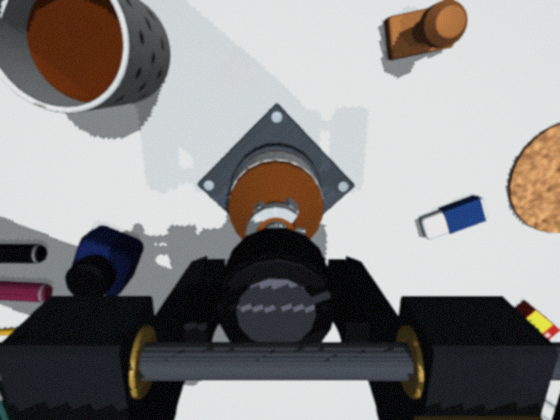

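The cap is off and held in the gripper. The bare neck with its white collar shows at about (270,215), and the coaster is at the right edge, near (560,180). I'll carry the cap over to the coaster.

```bash
python3 -m creep '[[[0.03,1.8,0,0,0,0,4.0],[0.03,1.8,0,0,0,0,4.0],[0.03,1.8,0,0,0,0,4.0],[0.03,1.8,0,0,0,0,4.0],[0.03,1.8,0,0,0,0,4.0],[0.03,1.8,0,0,0,0,4.0],[0.03,1.8,0,0,0,0,4.0],[0.03,1.8,0,0,0,0,4.0],[0.03,1.8,0,0,0,0,4.0],[0.03,1.8,0,0,0,0,4.0]]]' >/dev/null
python3 -m creep '[[[0,1.8,0,0,0,0,4.0],[0,1.8,0,0,0,0,4.0],[0,1.6,0,0,0,0,4.0],[0,0.8,0,0,0,0,4.0],[0,0.6,0,0,0,0,4.0],[0,0,0,0,0,0,4.0],[0,0,0,0,0,0,4.0],[0,0,0,0,0,0,4.0],[0,0,0,0,0,0,4.0],[0,0,0,0,0,0,4.0]]]'
python3 - <<'E'
from h import *
s=observe();g=get_image("wrist");cv2.imwrite("pics/w4.png",g["color"][...,::-1])
R=s["eef_rot"];print(s["joints"],"top est",R.T@(np.array([595,191.5,0])-s["ee_pos"]))
hsv=cv2.cvtColor(g["color"],cv2.COLOR_RGB2HSV);m=cv2.inRange(hsv,(3,70,80),(25,255,255))
for c in cv2.findContours(m,0,2)[0]:
    if cv2.contourArea(c)>1500:
        e=cv2.fitEllipse(cv2.convexHull(c));X=ray(g,*e[0],5,s);print(e,X,R.T@(X-s["ee_pos"]))
E
```

```text
clock: 26.28
ee_pos: [594.7, 188.6, 165.8]
eef_rot: [[-0.936, 0.353, -0.0], [0.353, 0.936, -0.001], [-0.0, -0.001, -1.0]]
force: [0.2, 0.4, -1.2]
width: 0.507
gripper_force: 45.0
[ 0.18796035  0.73619792 -0.84996752  1.63419048  0.61711115  1.06002467
  0.36319686] top est [  0.79266454   2.93571395 165.77772917]
((280.39898681640625, 178.63311767578125), (113.34690856933594, 115.82106018066406), 88.03641510009766) [592.38252799 193.79243322   5.        ] [  4.05025422   4.15393793 160.77668432]
```

View pics/w4.png

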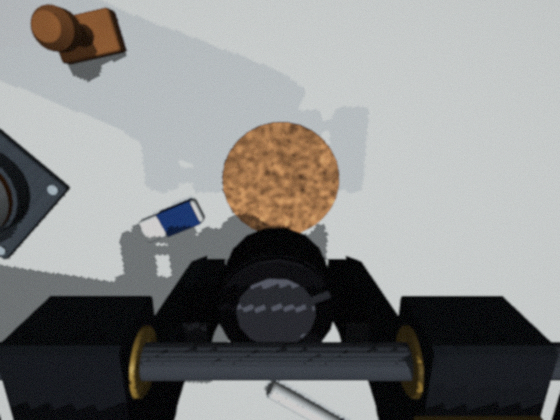

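The wrist view puts the coaster at (280,179), about 4 mm off in both tool x and y. The held cap is at (277,312), nearly centred in the fingers. I'll correct and descend.

```bash
python3 -m creep '[[[0.07,0.07,1.3,0,0,0,4.0],[0.07,0.07,1.3,0,0,0,4.0],[0.07,0.07,1.3,0,0,0,4.0],[0.07,0.07,1.3,0,0,0,4.0],[0.07,0.07,1.3,0,0,0,4.0],[0,0,1.6,0,0,0,4.0],[0,0,1.6,0,0,0,4.0],[0,0,1.6,0,0,0,4.0],[0,0,1.5,0,0,0,4.0],[0,0,1.0,0,0,0,4.0]]]' >/dev/null
python3 -m creep '[[[0,0,0.1,0,0,0,4.0],[0,0,0.1,0,0,0,4.0],[0,0,0.1,0,0,0,4.0],[0,0,0.1,0,0,0,4.0],[0,0,0.1,0,0,0,4.0],[0,0,0,0,0,0,4.0],[0,0,0,0,0,0,4.0],[0,0,0,0,0,0,4.0],[0,0,0,0,0,0,4.0],[0,0,0,0,0,0,4.0]]]'; python3 f.py
```

```text
clock: 28.0
ee_pos: [592.7, 194.0, 22.9]
eef_rot: [[-0.936, 0.352, 0.0], [0.352, 0.936, 0.0], [-0.0, 0.0, -1.0]]
force: [0.4, -0.1, -0.5]
width: 0.507
gripper_force: 45.0
tau [-0.039 -0.124  0.003] ftool [-0.4  0.   0.5] yaw 159.39 q7 0.25
```

```bash
python3 -m creep '[[[0,0,0.15,0,0,0,4.0],[0,0,0.15,0,0,0,4.0],[0,0,0.15,0,0,0,4.0],[0,0,0.15,0,0,0,4.0],[0,0,0.15,0,0,0,4.0],[0,0,0.05,0,0,0,4.0],[0,0,0,0,0,0,4.0],[0,0,0,0,0,0,4.0],[0,0,0,0,0,0,4.0],[0,0,0,0,0,0,4.0]]]' ; python3 f.py
cat > z.py <<'E'
from h import *
import sys
s=observe();f=s["force"][2];print("CHK z",s["ee_pos"][2].round(2),"fz",f.round(2));sys.exit(0 if f<2.5 else 1)
E
for i in 1; do python3 z.py; done &&
python3 -m creep '[[[0,0,0.03,0,0,0,4.0],[0,0,0.03,0,0,0,4.0],[0,0,0.03,0,0,0,4.0],[0,0,0.03,0,0,0,4.0],[0,0,0.03,0,0,0,4.0],[0,0,0,0,0,0,4.0],[0,0,0,0,0,0,4.0],[0,0,0,0,0,0,4.0],[0,0,0,0,0,0,4.0],[0,0,0,0,0,0,4.0]]]' >/dev/null; python3 z.py && 
python3 -m creep '[[[0,0,0.02,0,0,0,4.0],[0,0,0.02,0,0,0,4.0],[0,0,0.02,0,0,0,4.0],[0,0,0.02,0,0,0,4.0],[0,0,0,0,0,0,4.0],[0,0,0,0,0,0,4.0],[0,0,0,0,0,0,4.0],[0,0,0,0,0,0,4.0],[0,0,0,0,0,0,4.0],[0,0,0,0,0,0,4.0]]]' >/dev/null; python3 z.py && 
python3 -m creep '[[[0,0,0.02,0,0,0,4.0],[0,0,0.02,0,0,0,4.0],[0,0,0.02,0,0,0,4.0],[0,0,0.02,0,0,0,4.0],[0,0,0,0,0,0,4.0],[0,0,0,0,0,0,4.0],[0,0,0,0,0,0,4.0],[0,0,0,0,0,0,4.0],[0,0,0,0,0,0,4.0],[0,0,0,0,0,0,4.0]]]' >/dev/null; python3 z.py && 
python3 -m creep '[[[0,0,0.02,0,0,0,4.0],[0,0,0.02,0,0,0,4.0],[0,0,0.02,0,0,0,4.0],[0,0,0.02,0,0,0,4.0],[0,0,0,0,0,0,4.0],[0,0,0,0,0,0,4.0],[0,0,0,0,0,0,4.0],[0,0,0,0,0,0,4.0],[0,0,0,0,0,0,4.0],[0,0,0,0,0,0,4.0]]]' >/dev/null; python3 z.py
```

```text
clock: 28.83
ee_pos: [592.7, 194.0, 14.9]
eef_rot: [[-0.936, 0.352, 0.0], [0.352, 0.936, 0.0], [-0.0, 0.0, -1.0]]
force: [-0.6, 0.6, -0.8]
width: 0.499
gripper_force: 45.0
tau [ 0.041 -0.128 -0.048] ftool [0.8 0.3 0.8] yaw 159.38 q7 0.24
CHK z 14.89 fz -0.76
CHK z 13.33 fz -0.6
CHK z 12.5 fz 0.04
CHK z 11.71 fz -0.44
CHK z 10.9 fz -0.03
```

```bash

python3 -m creep '[[[0,0,0.02,0,0,0,4.0],[0,0,0.02,0,0,0,4.0],[0,0,0.02,0,0,0,4.0],[0,0,0,0,0,0,4.0],[0,0,0,0,0,0,4.0],[0,0,0,0,0,0,4.0],[0,0,0,0,0,0,4.0],[0,0,0,0,0,0,4.0],[0,0,0,0,0,0,4.0],[0,0,0,0,0,0,4.0]]]' >/dev/null; python3 z.py && 
python3 -m creep '[[[0,0,0.02,0,0,0,4.0],[0,0,0.02,0,0,0,4.0],[0,0,0.02,0,0,0,4.0],[0,0,0,0,0,0,4.0],[0,0,0,0,0,0,4.0],[0,0,0,0,0,0,4.0],[0,0,0,0,0,0,4.0],[0,0,0,0,0,0,4.0],[0,0,0,0,0,0,4.0],[0,0,0,0,0,0,4.0]]]' >/dev/null; python3 z.py && 
python3 -m creep '[[[0,0,0.02,0,0,0,4.0],[0,0,0.02,0,0,0,4.0],[0,0,0.02,0,0,0,4.0],[0,0,0,0,0,0,4.0],[0,0,0,0,0,0,4.0],[0,0,0,0,0,0,4.0],[0,0,0,0,0,0,4.0],[0,0,0,0,0,0,4.0],[0,0,0,0,0,0,4.0],[0,0,0,0,0,0,4.0]]]' >/dev/null; python3 z.py && 
python3 -m creep '[[[0,0,0.02,0,0,0,4.0],[0,0,0.02,0,0,0,4.0],[0,0,0.02,0,0,0,4.0],[0,0,0,0,0,0,4.0],[0,0,0,0,0,0,4.0],[0,0,0,0,0,0,4.0],[0,0,0,0,0,0,4.0],[0,0,0,0,0,0,4.0],[0,0,0,0,0,0,4.0],[0,0,0,0,0,0,4.0]]]' >/dev/null; python3 z.py && 
python3 -m creep '[[[0,0,0.02,0,0,0,4.0],[0,0,0.02,0,0,0,4.0],[0,0,0.02,0,0,0,4.0],[0,0,0,0,0,0,4.0],[0,0,0,0,0,0,4.0],[0,0,0,0,0,0,4.0],[0,0,0,0,0,0,4.0],[0,0,0,0,0,0,4.0],[0,0,0,0,0,0,4.0],[0,0,0,0,0,0,4.0]]]' >/dev/null; python3 z.py
```

```text
CHK z 10.3 fz 0.6
CHK z 9.73 fz -0.11
CHK z 9.62 fz 6.3
CHK z 9.62 fz 6.3
CHK z 9.62 fz 6.3
```

Contact at z = 9.6, as expected. I'll ease the press, release and rise.

```bash
python3 -m creep '[[[0,0,-0.03,0,0,0,4.2],[0,0,0,0,0,0,4.3],[0,0,0,0,0,0,4.5],[0,0,0,0,0,0,4.7],[0,0,0,0,0,0,4.9],[0,0,0,0,0,0,5.2],[0,0,0,0,0,0,5.6],[0,0,0,0,0,0,6.2],[0,0,0,0,0,0,6.6],[0,0,0,0,0,0,6.6]]]' 5
python3 -m creep '[[[0,0,0,0,0,0,6.6],[0,0,0,0,0,0,6.6],[0,0,-0.2,0,0,0,6.6],[0,0,-0.3,0,0,0,6.6],[0,0,-0.5,0,0,0,6.6],[0,0,-0.8,0,0,0,6.6],[0,0,-1.2,0,0,0,6.6],[0,0,-1.5,0,0,0,6.6],[0,0,-1.5,0,0,0,6.6],[0,0,-1.5,0,0,0,6.6]]]'
python3 -m creep '[[[0,0,-1.5,0,0,0,6.6],[0,0,-1.5,0,0,0,6.6],[0,0,-1.5,0,0,0,6.6],[0,0,-1.5,0,0,0,6.6],[0,0,-1.5,0,0,0,6.6],[0,0,-1.5,0,0,0,6.6],[-0.5,0,-1,0,0,0,6.6],[0,0,-1,0,0,0,6.6],[0,0,0,0,0,0,6.6],[0,0,0,0,0,0,6.6]]]'
python3 - <<'E'
from h import *
s=observe();g=get_image("wrist");im=g["color"];im2=get_image("side")["color"][150:310,180:380]
a=cv2.resize(im,(440,330));b=cv2.resize(im2,(356,285));c=np.zeros((330,800,3),np.uint8);c[:,:440]=a;c[:285,442:798]=b
cv2.imwrite("pics/w5.png",c[...,::-1])
hsv=cv2.cvtColor(im,cv2.COLOR_RGB2HSV);m=cv2.inRange(hsv,(3,70,80),(25,255,255))
for c in cv2.findContours(m,0,2)[0]:
    if cv2.contourArea(c)>1500:
        e=cv2.fitEllipse(cv2.convexHull(c));print(e,ray(g,*e[0],5,s))
E
```

```text
clock: 35.5
ee_pos: [592.6, 194.0, 9.4]
eef_rot: [[-0.936, 0.352, -0.0], [0.352, 0.936, 0.0], [0.0, -0.0, -1.0]]
force: [-0.7, -0.4, 0.4]
width: 0.749
gripper_force: 0.0
clock: 36.33
ee_pos: [592.9, 194.3, 86.6]
eef_rot: [[-0.936, 0.352, 0.001], [0.352, 0.936, 0.0], [-0.001, 0.001, -1.0]]
force: [0.2, -0.2, -0.1]
width: 0.749
gripper_force: 0.0
clock: 37.17
ee_pos: [597.5, 192.2, 194.5]
eef_rot: [[-0.936, 0.352, 0.0], [0.352, 0.936, 0.0], [-0.0, 0.0, -1.0]]
force: [0.4, -0.4, -0.2]
width: 0.749
gripper_force: 0.0
((275.1521911621094, 169.6940460205078), (104.87220001220703, 106.75231170654297), 91.644775390625) [592.50831289 193.71879319   5.        ]
```

View pics/w5.png

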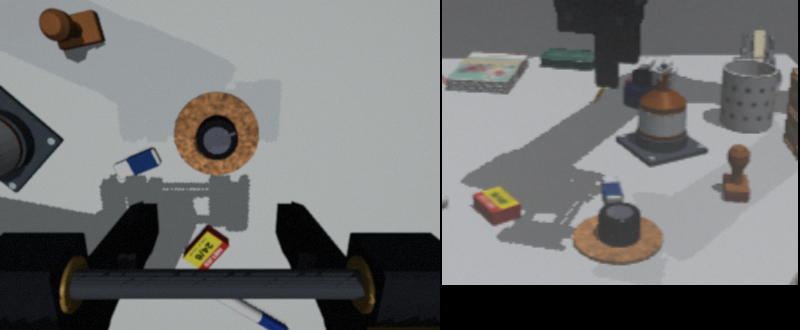

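The cap stands open side down on the coaster, its top at about (217,140) in the scaled wrist view. The other things haven't moved. I'll check how well it is centred with a ray.

```bash
python3 - <<'E'
from h import *
s=observe();g=get_image("wrist");hsv=cv2.cvtColor(g["color"],cv2.COLOR_RGB2HSV)
m=cv2.inRange(hsv,(0,0,0),(180,255,110));k=np.zeros_like(m);k[135:215,235:318]=m[135:215,235:318]
k[cv2.inRange(hsv,(3,90,60),(25,255,255))>0]=0
c=max(cv2.findContours(k,0,2)[0],key=cv2.contourArea);print(cv2.boundingRect(c),cv2.minEnclosingCircle(c))
for uv in((276,178),(276,176)):print(ray(g,*uv,35,s))
t=get_image("top");h=cv2.cvtColor(t["color"],cv2.COLOR_RGB2HSV);mm=(h[...,2]<70).astype(np.uint8)
E
```

```text
(249, 148, 55, 56) ((275.7377624511719, 175.6785888671875), 28.58437156677246)
[591.93088212 194.11932361  35.        ]
[590.31868129 194.72493651  35.        ]
```

```bash
python3 -c "
from station import *
print(job_done())"
```

```text
the job is handed in; nothing more can be done
None
```

I opened the bottle and set the cap open side down on the coaster, within about 2 mm of its middle, and handed the job in at about 37 s; finding the stop briefly pressed the cap with 39 N, and confirming the end of the turn took 0.5 Nm, both above the values you gave.

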